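Hold the feeder magazine open for refilling

TASK

The carton-blank feeder on the packing bench has nearly run out. First shut off its air by turning the red valve lever square across the pipe; then take the spring follower by its black bar handle, draw it back until its green pointer stands level with the red clip on the scale, and hold it there so that a colleague can drop in the new pack. Finish while still holding the handle, never let the follower snap back, and leave the other things on the bench where they are.

Things in the scene. Friction and masses are not known exactly. Their poses are not given: they have to be found in the camera images.
- feeder: the carton-blank feeder, a fixed machine on a grey base, x -110 to 110, y -330 to 170 mm. Origin on the bench at the magazine's centre line, z up; y points the way the follower is drawn back. Blue front frame at y -75 (top 135), side guides x +-90 (top 104), rear plate y 164 mm (top 100). Besides lever and handle nothing is higher than 161 mm (regulator knob, 32 mm diameter, x 30, y -200).
- valve_axis (a point): point on the ball valve's upright turning axis at mid-height of the red lever grip, 167 mm above the bench, at x 30, y -250 mm in the feeder's frame; axes as the feeder's. The pipe runs along the feeder's y below it, its top at about 132 mm.
- valve_lever_tip (a point): outer end of the lever at mid-height of its red grip, 82 mm from the valve axis. The grip is 18 mm wide, 12 mm high and reaches from 30 to 82 mm from the axis; nearer in, a 15 mm wide steel strap drops to the valve stem. Fingers beside the grip may reach 25 mm below its mid-height.
- valve_lever (a joint): lever angle: 0 = along the pipe, pointing to the feeder's -y (air on); 1.571 = square across the pipe, pointing to its -x (air off). Grows clockwise seen from above, stops at 1.6. 0.25 N m of friction (about 5 N at the grip); it stays where it is left.
- follower: the spring follower (steel plate with handle); origin at the middle of its black bar handle, 158 mm above the bench, axes as the feeder's. Bar 14 mm diameter, 116 mm long along the feeder's x, on two 10 mm posts at x +-50 mm; between them 36 mm are free under the bar, down to the 10 mm thick plate (top 115 mm). Moves along the feeder's y; fully home it is at y -55 mm in the feeder's frame.
- follower_slide (a joint): how far the follower is drawn back along the feeder's +y, m: 0 = fully home, stop at 0.14. A spring drives it home with about 8 N at 0, rising to about 12.5 N at 0.11.
- pointer_tip (a point): tip of the green pointer (6 mm wide) on the follower, over the white scale, 108 mm above the bench and 98 mm along the feeder's x from its centre line; axes as the feeder's. It has the same y in the feeder's frame as the bar handle.
- size_clip: the red clip (14 x 10 mm, 10 mm high, the 10 mm along the feeder's y) fixed on the white scale; origin at the middle of its underside, 104 mm above the bench, axes as the feeder's. It marks how far the pointer must come: 35 to 115 mm from fully home, differing from run to run.
- blank_pack: bystander: strapped pack of new carton blanks, 85 x 160 x 60 mm, beside the magazine on the robot's side; origin under its centre
- tape_gun: bystander: red tape gun lying on its side, about 190 x 200 x 52 mm; origin under the centre of its tape roll
- coffee_cup: bystander: paper coffee cup with black lid, 82 mm diameter, 120 mm high, just beyond the magazine; origin under its centre
- tablet: bystander: rugged tablet lying flat, 150 x 230 x 16 mm; origin under its centre
- bagel_plate: bystander: white plate with a bagel, 190 mm diameter, 44 mm high; origin under its centre
- note_pad: bystander: yellow pad of sticky notes, 76 x 76 x 16 mm; origin under its centre
- catalogue: bystander: open catalogue lying flat, 240 x 344 x 8 mm; origin under its centre

How it is judged:
By the outcome, as a careful person would: the job done as asked, in the order asked, and still so for the second after the job is handed in, while the arm keeps its last pose, push and grip.
It also fails if it takes over 58 s, if anything falls off the work surface, if the arm or the gripper's body presses on something with over 40 N, if the wrist force passes 120 N, or if a joint passes its speed limit or range.

ROBOT

A 7-joint arm with a two-finger parallel gripper is mounted at the origin on the work surface. World frame = base frame: x ahead of the robot, y to its left, z up, the work surface at z = 0. Lengths are in m, angles in rad, forces in N, time in s.
With the tool pointing down it reaches from about 0.35 to 0.9 m from the base axis. Payload 19.9 kg.
Tool frame: the origin (TCP) lies at the centre of the arm's flange, where the gripper is bolted on; the fingertips stand 199 mm ahead of it and the grasp point (between the pads) lies 180 mm ahead of it (manip.grip_depth is the y of the grasp point in the tool frame, in m); y points along the fingers, x is the direction in which the jaws open and shut, and the axes are right-handed (so a half turn about y gives the same grasp; the last joint's range is limited). The gripper opens to 94 mm and grips with 3 to 60 N. Pads are 16 mm wide; open, the fingers measure 119 mm over their backs; the gripper's body (75 mm by 177 mm) begins 78 mm behind the grasp point.
Start: joints at [-1.224, 0.417, -0.01, 1.614, 0.005, 1.111, -0.053], TCP at [0.236, 0.579, 0.405] pointing down, gripper open.
Joint ranges: [-2.81, 2.81], [-0.39, 2.02], [-1.27, 1.25], [0.06, 2.57], [-1.19, 4.33], [0.19, 2], [-2.82, 2.82]. Speed limits (rad/s): [1.89, 1.89, 2.39, 2.39, 3.01, 3.01, 3.01].

INTERFACE

Orientations are given as a unit quaternion [x, y, z, w].
In Python, from cell import manip gives the robot as it stands.
- The arm moves only by the shell command python3 -m inch 'ROWS' [FORCE]. ROWS is a JSON object of lists of equal length, an entry for each row: "claw": the opening, from 0 (shut) to 1 (fully open); "delta_pos": the shift along the tool's x, y, z normalised to -1 to 1, where 1 is 4 cm, a list of three; "yaw": the turn about the tool's y normalised to -1 to 1, where 1 is pi rad. In form: {"claw": [claw, ...], "delta_pos": [[x, y, z], ...], "yaw": [yaw, ...]}. A call has 1 to 5 rows; each row shifts and turns the commanded pose from where the row before left it, along the tool's axes as they then stand; what a row does not reach is not made up. A row lasts 1/12 s, in which the tool goes at most 41.7 mm and 7.16 degrees, less where a joint would pass 70% of its speed; a pose out of reach is approached as far as the arm can. A call with a number of a shift or a turn outside -1 to 1 is refused whole. A call with a gripper value outside its range is refused whole. The fingers move at their own pace and stop on an object; FORCE is the grip in N (left out, the last holds). Time passes only in rows, so rows that do not move let the fingers close. It gives the time, the measured TCP pose, the force and the opening at its end, in the units of the state.
- manip.sense(): the state, without advancing time (a new reading comes with each control period).
- manip.camera(name): name is "scene" or "top" or "wrist"; returns the picture (480x640x3 uint8, red, green, blue); there is no depth.
- manip.camera_model(name): a dict with "camera_matrix" (3x3 intrinsics, pixels), "world_to_cam" (4x4, takes a point from world to camera coordinates); the wrist camera has in their place "mount" (4x4, takes a point from camera to tool coordinates, whose origin is the TCP and whose axes are the tool frame's). Camera axes: x right, y up, looking along -z (the intrinsics and any distortion apply to the point x, -y, -z); pixel columns grow to the right and rows downward; lengths in m; the calibration is good to about 2 mm. A picture is of the moment at which its call begins: read the wrist's pose just before it. camera_model takes no time and is no camera call.
- manip.sign_off(): hands the job in, once; it reports no verdict.
The state is a dict: "time_s": time; "joint_positions": joint angles; "dq": joint speeds; "joint_efforts": joint torques, N m; "tool_pos": TCP position; "tool_rot": TCP orientation; "wrist_force": force on the tool from outside, world axes, zero at the start; "moment": the same for the moment, N m; "gripper_width": finger opening in m.
Only numpy, scipy, OpenCV 4.12 (cv2) and the standard library are available. Lean on these libraries where they do the work, as an engineer would, in place of code of your own. Each camera call takes 0.05 s, during which the arm holds its last target. There are 200 camera calls.

## Working session

There is one attempt and no reset: what is moved stays moved. The work goes in short steps, Python scripts to look and compute and a shell command to move; the robot and the scene stay as the last step left them, time stands still between calls to the robot, and variables do not carry over. Pictures are saved under pics/ and viewed, about 8 in all and at most 12, crops included, and the job is handed in when it is done.

```bash
ls; mkdir -p pics
python3 - <<'E'
from cell import manip
import cv2, numpy as np
np.set_printoptions(precision=4,suppress=True)
s=manip.sense();print({k:np.round(v,4) for k,v in s.items()})
for n in("scene","top"):
    im=manip.camera(n);cv2.imwrite(f"pics/{n}0.png",im[:,:,::-1]);m=manip.camera_model(n);print(n,m)
print(manip.camera_model("wrist"))
E
```

```text
pics
{'time_s': np.float64(0.0), 'joint_positions': array([-1.2245,  0.418 , -0.0103,  1.6142,  0.0047,  1.1107, -0.053 ]), 'dq': array([ 0.0011,  0.0006, -0.001 ,  0.0011,  0.0012, -0.001 ,  0.0001]), 'joint_efforts': array([  0.0005, -85.1279,   0.639 , -42.5967,  -0.0488,   0.019 ,
         0.0001]), 'tool_pos': array([0.2363, 0.5785, 0.404 ]), 'tool_rot': array([ 0.5872,  0.394 , -0.3946, -0.5867]), 'wrist_force': array([ 0.3218,  0.0733, -0.4946]), 'moment': array([ 0.0079, -0.0231,  0.0091]), 'gripper_width': np.float64(0.0938)}
scene {'camera_matrix': array([[560.7023,   0.    , 324.4835],
       [  0.    , 560.7023, 244.7669],
       [  0.    ,   0.    ,   1.    ]]), 'world_to_cam': array([[-0.5354,  0.8446,  0.0084,  0.2913],
       [-0.54  , -0.35  ,  0.7654,  0.1792],
       [ 0.6494,  0.4053,  0.6435, -1.8776],
       [ 0.    ,  0.    ,  0.    ,  1.    ]])}
top {'camera_matrix': array([[508.0671,   0.    , 325.2832],
       [  0.    , 508.0671, 250.9102],
       [  0.    ,   0.    ,   1.    ]]), 'world_to_cam': array([[ 0.0039, -1.    ,  0.0069, -0.014 ],
       [ 0.9941,  0.0046,  0.1085, -0.5343],
       [-0.1085,  0.0064,  0.9941, -1.6032],
       [ 0.    ,  0.    ,  0.    ,  1.    ]])}
{'camera_matrix': array([[403.5845,   0.    , 326.6526],
       [  0.    , 403.5845, 237.4325],
       [  0.    ,   0.    ,   1.    ]]), 'mount': array([[ 1.    , -0.0005,  0.0001,  0.0009],
       [ 0.0003,  0.2675, -0.9635,  0.0194],
       [ 0.0004,  0.9635,  0.2675,  0.0784],
       [ 0.    ,  0.    ,  0.    ,  1.    ]])}
```

View pics/top0.png

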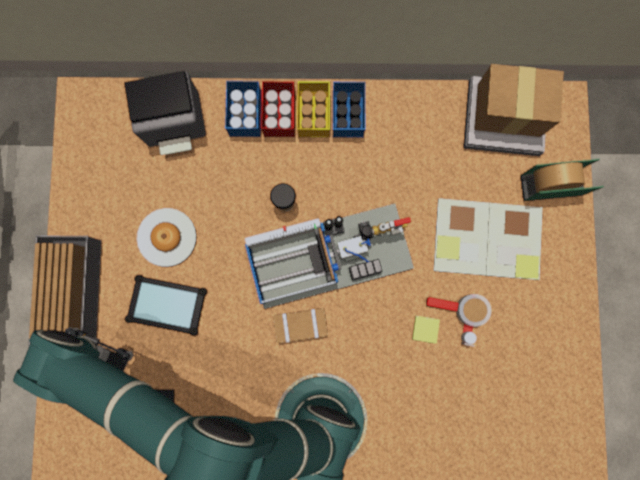

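View pics/scene0.png

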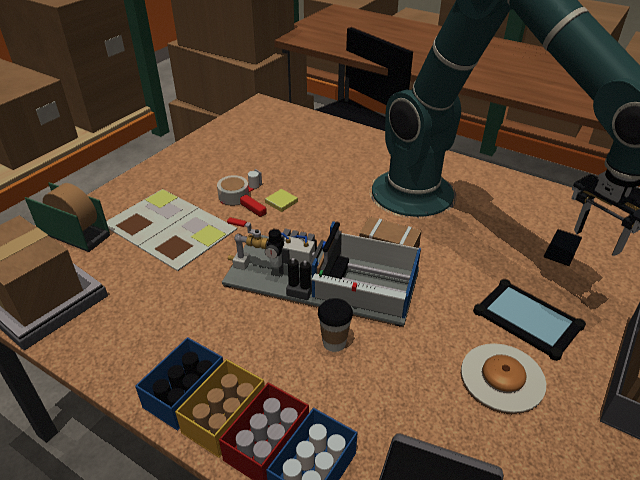

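The top view shows the feeder at about (330,255), turned roughly 13°. The red lever is at (400,223), the clip at about (285,228), and the handle and follower at about (318,262). Next I'll get a crop and the colour masks.

```bash
cat > h.py <<'E'
import cv2, numpy as np
from cell import manip
from scipy.spatial.transform import Rotation as R
np.set_printoptions(precision=4,suppress=True)
def cam(name,s=None):
    m=manip.camera_model(name);K=np.array(m["camera_matrix"])
    if name=="wrist":
        s=s or manip.sense();T=np.eye(4);T[:3,:3]=R.from_quat(s["tool_rot"]).as_matrix();T[:3,3]=s["tool_pos"]
        C=T@np.array(m["mount"])
    else: C=np.linalg.inv(m["world_to_cam"])
    return K,C
def ray(name,uv,s=None):
    K,C=cam(name,s);d=np.linalg.inv(K)@[uv[0],uv[1],1];d=C[:3,:3]@(d*[1,-1,-1]);return C[:3,3],d/np.linalg.norm(d)
def onz(name,uv,z,s=None):
    o,d=ray(name,uv,s);return o+d*(z-o[2])/d[2]
def proj(name,p,s=None):
    K,C=cam(name,s);q=np.linalg.inv(C)@[*p,1];q=K@(q[:3]*[1,-1,-1]);return q[:2]/q[2]
def cross(n1,a,n2,b):
    o1,d1=ray(n1,a);o2,d2=ray(n2,b);A=np.c_[d1,-d2];t=np.linalg.lstsq(A,o2-o1,rcond=None)[0]
    p,q=o1+t[0]*d1,o2+t[1]*d2;return (p+q)/2,np.linalg.norm(p-q)
def blobs(im,lo,hi,amin=6):
    h=cv2.cvtColor(im,cv2.COLOR_RGB2HSV)
    m=cv2.inRange(h,np.array(lo),np.array(hi))
    if lo[0]==0 : m|=cv2.inRange(h,np.array([172,lo[1],lo[2]]),np.array([180,255,255]))
    n,l,st,c=cv2.connectedComponentsWithStats(m)
    return [(c[i],st[i],cv2.minAreaRect(np.argwhere(l==i)[:,::-1].astype(np.float32))) for i in range(1,n) if st[i,4]>=amin]
E
python3 - <<'E'
from h import *
for n,(x0,y0,x1,y1) in {"top":(235,180,425,320),"scene":(210,190,430,330)}.items():
    im=cv2.imread(f"pics/{n}0.png")[:,:,::-1].copy()
    for nm,lo,hi in (("red",[0,150,70],[6,255,255]),("green",[45,100,40],[80,255,255]),("blue",[100,150,50],[125,255,255])):
        for c,st,r in blobs(im,lo,hi,4):
            if x0<c[0]<x1 and y0<c[1]<y1: print(n,nm,c,st,np.round(r[0],1),np.round(r[1],1),round(r[2],1))
    cv2.imwrite(f"pics/{n}_crop.png",cv2.resize(im[y0:y1,x0:x1,::-1],None,fx=4 if n=="top" else 3.6,fy=4 if n=="top" else 3.6,interpolation=cv2.INTER_CUBIC))
E
```

```text
top red [402.122  221.1707] [395 217  16   9  82] [402.1 221.1] [ 5.3 15.8] 74.7
top red [284.  227.5] [284 226   1   4   4] [284.  227.5] [3. 0.] -90.0
top blue [322.     227.1818] [321 224   3   7  11] [321.9 227.1] [6.1 1.7] 76.0
top blue [327.08 238.84] [325 236   5   7  25] [327.1 238.8] [5.4 4.1] 71.6
top blue [367.6111 241.2222] [366 238   4   7  18] [367.5 241. ] [6. 3.] 90.0
top blue [254.4779 273.5929] [247 248  15  52 113] [254.5 273.4] [52.9  2.4] 75.6
top blue [360.5 256.5] [358 255   6   4   8] [360.5 256.5] [5.8 0.8] 33.7
top blue [334.7037 266.8148] [332 264   6   7  27] [334.6 267. ] [5.4 4.4] 71.6
top blue [335.  275.5] [335 274   1   4   4] [335.  275.5] [3. 0.] -90.0
scene red [252.     204.1379] [240 195  26  21 261] [251.8 204. ] [26.3 10.3] 33.7
scene red [236.2762 221.2095] [227 217  20  10 105] [236.4 221.5] [19.   6.3] 13.0
scene red [353.8    286.3667] [352 283   5   8  30] [354.  286.5] [7. 4.] 90.0
scene green [320.5625 272.1875] [319 270   4   6  16] [320.6 272.4] [2.5 5.4] 18.4
scene blue [332.1875 224.4375] [330 222   5   6  16] [332.2 224.6] [2.2 6.1] 21.8
scene blue [284.375  235.3125] [281 233   8   6  16] [284.9 235.4] [8.  1.9] 33.7
scene blue [302.0968 237.2581] [294 235  13   8  31] [301.1 236.6] [12.9  5.7] 28.6
scene blue [323.4615 244.    ] [322 242   4   6  13] [323.5 244.5] [2.2 5.6] 14.0
scene blue [412.3676 272.9926] [406 249  15  50 136] [412.2 273.1] [ 3.  50.7] 14.9
scene blue [314.2381 261.9524] [312 258   5   8  21] [314.4 261.7] [2.2 8. ] 26.6
scene blue [312.4615 269.7692] [312 267   2   7  13] [312.5 270. ] [6. 1.] 90.0
scene blue [312.875 289.175] [312 281   3  16  40] [313.  288.5] [15.  2.] 90.0
scene blue [404.76 308.6 ] [403 301   4  17  25] [404.6 309. ] [ 1.6 16.3] 8.1
```

View pics/top_crop.png

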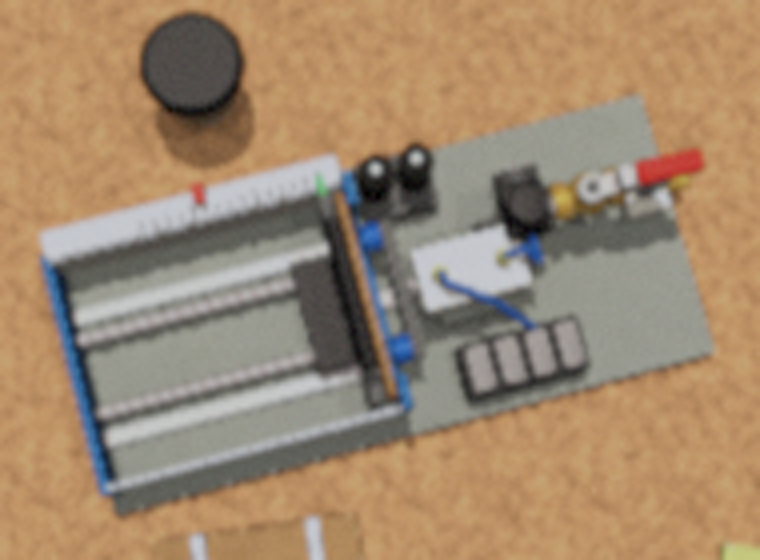

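View pics/scene_crop.png

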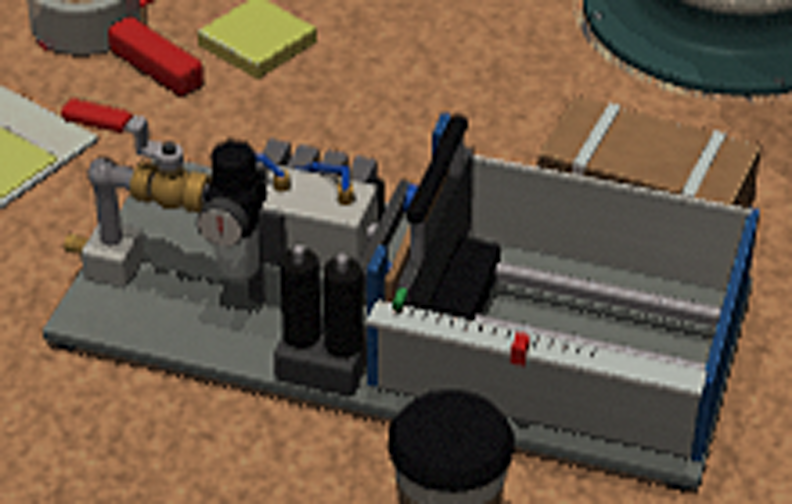

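The crops agree. The lever lies along the pipe, with its tip at top crop (703,158). The pointer is fully home at (321,184), the clip is at (198,194) and the knob at (527,203). Now I'll fit the feeder pose.

Run:
```python
from h import *
from scipy.optimize import least_squares
c=lambda u,v:(235+(u-1.5)/4,180+(v-1.5)/4)
s=lambda u,v:(210+(u-1.3)/3.6,190+(v-1.3)/3.6)
P={}
pairs={"clip":(c(198,194),s(520,348)),"ptr":(c(321,184),s(400,300)),"levtip":(c(703,159),s(66,112)),"levmid":((402.1,221.1),(236.4,221.3)),"stem":(c(595,185),s(169,150)),"knob":(c(527,203),s(233,155))}
for k,(a,b) in pairs.items(): print(k,*cross("top",a,"scene",b))
pts=[("ptr",c(321,184),.108,(.098,-.055)),("knob",c(527,203),.161,(.03,-.2)),("tip",c(703,159),.167,None),
("base1",c(640,97),.012,(.11,-.33)),("base2",c(713,355),.012,(-.11,-.33)),("base3",c(120,514),.012,(-.11,.17)),
("stem",c(595,185),.15,(.03,-.25))]
W=[];F=[]
for k,uv,z,f in pts:
    p=onz("top",uv,z);print(k,p)
    if f: W.append(p[:2]);F.append(f)
W=np.array(W);F=np.array(F)
rot=lambda a:np.array([[np.cos(a),-np.sin(a)],[np.sin(a),np.cos(a)]])
r=least_squares(lambda q:(F@rot(q[2]).T+q[:2]-W).ravel(),[.6,0,.2],loss="soft_l1",f_scale=.003)
q=r.x;print("pose",q,np.degrees(q[2]));print(1000*r.fun.reshape(-1,2))
inv=lambda p:(p[:2]-q[:2])@rot(q[2])
print("tip in feeder",inv(onz("top",c(703,159),.167)),"mid",inv(onz("top",(402.1,221.1),.167)))
print("clip in feeder",inv(onz("top",c(198,194),.112)),inv(cross("top",*[pairs["clip"][0],"scene",pairs["clip"][1]])[0]))
for k,f in {"valve":(.03,-.25),"tip":(.03,-.332),"handle":(0,-.055)}.items(): print(k,rot(q[2])@f+q[:2])
S=manip.sense();print(R.from_quat(S["tool_rot"]).as_matrix())
```

```text
clip [0.5954 0.1163 0.1062] 0.0018621482265268486
ptr [0.6026 0.0227 0.1093] 0.003815889500851201
levtip [ 0.6139 -0.2616  0.1628] 0.004335456498695935
levmid [ 0.6081 -0.2366  0.1676] 0.0032785902519136957
stem [ 0.5959 -0.1823  0.1496] 0.005302868987913391
knob [ 0.582  -0.1322  0.1571] 0.0016291828549824079
ptr [0.6038 0.021  0.108 ]
knob [ 0.5818 -0.1326  0.161 ]
tip [ 0.6145 -0.2627  0.167 ]
base1 [ 0.6926 -0.2389  0.012 ]
base2 [ 0.4806 -0.2958  0.012 ]
base3 [0.3509 0.1818 0.012 ]
stem [ 0.5973 -0.1845  0.15  ]
pose [0.4997 0.0495 0.2687] 15.397218787333061
[[ 4.9858  1.5137]
 [-0.1146 -2.7322]
 [ 0.722  -0.4724]
 [ 0.5862 -2.0553]
 [-2.4204  2.4347]
 [-2.3491  0.9903]]
tip in feeder [ 0.0278 -0.3315] mid [ 0.0292 -0.3064]
clip in feeder [0.1092 0.0379] [0.11  0.039]
valve [ 0.595  -0.1835]
tip [ 0.6167 -0.2626]
handle [ 0.5143 -0.0035]
[[ 0.3782 -0.0004 -0.9257]
 [ 0.9257 -0.0011  0.3782]
 [-0.0011 -1.     -0.0001]]
```

The feeder pose is (0.500, 0.050), yaw 15.4°, with fit residuals within about 5 mm. The lever tip measures (28,-332) mm against (30,-332) expected, and its height is about right too. First I'll align the jaws with the feeder's x: yaw +52.4° takes 8 rows.

```bash
cat >> h.py <<'E'
Q=np.array([.4997,.0495,.2687])
def rot(a): return np.array([[np.cos(a),-np.sin(a)],[np.sin(a),np.cos(a)]])
def infeed(p): return (np.asarray(p)[:2]-Q[:2])@rot(Q[2])
def state():
    s=manip.sense();M=R.from_quat(s["tool_rot"]).as_matrix();g=np.array(s["tool_pos"])+M[:,1]*manip.grip_depth
    print("t %.2f grasp in feeder mm"%s["time_s"],1000*infeed(g),"z",round(1000*g[2],1),"jaw deg rel feeder",round(np.degrees(np.arctan2(M[1,0],M[0,0])-Q[2]),2),"tilt",M[2,[0,2]],"F",rot(-Q[2])@s["wrist_force"][:2],s["wrist_force"][2],"w",s["gripper_width"]);return s
E
python3 -m inch '{"claw":[0.5,0.5,0.5,0.5,0.5],"delta_pos":[[0,0,0],[0,0,0],[0,0,0],[0,0,0],[0,0,0]],"yaw":[0.0364,0.0364,0.0364,0.0364,0.0364]}' 20
python3 -m inch '{"claw":[0.5,0.5,0.5,0.5],"delta_pos":[[0,0,0],[0,0,0],[0,0,0],[0,0,0]],"yaw":[0.0364,0.0364,0.0364,0]}'
python3 -c "
from h import *
state()"
```

```text
time_s: 0.52
tool_pos: [0.2363, 0.5785, 0.4043]
tool_rot: [0.675, 0.211, -0.211, -0.675]
wrist_force: [-0.7, -0.2, -0.0]
gripper_width: 0.064
time_s: 0.85
tool_pos: [0.2362, 0.5786, 0.4043]
tool_rot: [0.701, 0.092, -0.093, -0.701]
wrist_force: [0.2, -0.4, 0.3]
gripper_width: 0.0471
t 0.85 grasp in feeder mm [-113.6357  579.9337] z 223.9 jaw deg rel feeder -0.36 tilt [-0.0002 -0.0007] F [ 0.0573 -0.47  ] 0.2776689723195787 w 0.04713956819250693
```

```bash
python3 -m inch '{"claw":[0.5,0.5,0.5,0.5,0.5],"delta_pos":[[0.12,0,-0.73],[0.12,0,-0.73],[0.12,0,-0.73],[0.12,0,-0.73],[0.12,0,-0.73]],"yaw":[0,0,0,0,0]}'|head -2
python3 -m inch '{"claw":[0.5,0.5,0.5,0.5,0.5],"delta_pos":[[0.12,0,-0.73],[0.12,0,-0.73],[0.12,0,-0.73],[0.12,0,-0.73],[0.12,0,-0.73]],"yaw":[0,0,0,0,0]}'|head -2
python3 -m inch '{"claw":[0.5,0.5,0.5,0.5,0.5],"delta_pos":[[0.12,0,-0.73],[0.12,0,-0.73],[0.12,0,-0.73],[0.12,0,-0.73],[0.12,0,-0.73]],"yaw":[0,0,0,0,0]}'|head -2
python3 -m inch '{"claw":[0.5,0.5,0.5,0.5,0.5],"delta_pos":[[0.12,0,-0.73],[0.12,0,-0.73],[0.12,0,-0.73],[0.12,0,-0.73],[0.12,0,-0.73]],"yaw":[0,0,0,0,0]}'|head -2
python3 -m inch '{"claw":[0.5,0.5,0.5,0.5,0.5],"delta_pos":[[0.12,0,-0.73],[0.12,0,-0.73],[0.12,0,-0.73],[0.12,0,-0.73],[0,0,0]],"yaw":[0,0,0,0,0]}'|head -2
python3 -c "
from h import *
s=state()
im=manip.camera('wrist');cv2.imwrite('pics/w1.png',im[:,:,::-1])
"
```

```text
time_s: 1.27
tool_pos: [0.2985, 0.4428, 0.4045]
time_s: 1.68
tool_pos: [0.3603, 0.3083, 0.4046]
time_s: 2.1
tool_pos: [0.4221, 0.1739, 0.4047]
time_s: 2.52
tool_pos: [0.4839, 0.0395, 0.4047]
time_s: 2.93
tool_pos: [0.534, -0.0715, 0.4047]
t 2.93 grasp in feeder mm [   0.9366 -126.1474] z 224.3 jaw deg rel feeder -0.07 tilt [-0.0002 -0.0024] F [ 0.0833 -0.3813] 0.36217158614263356 w 0.04688497234182651
```

View pics/w1.png

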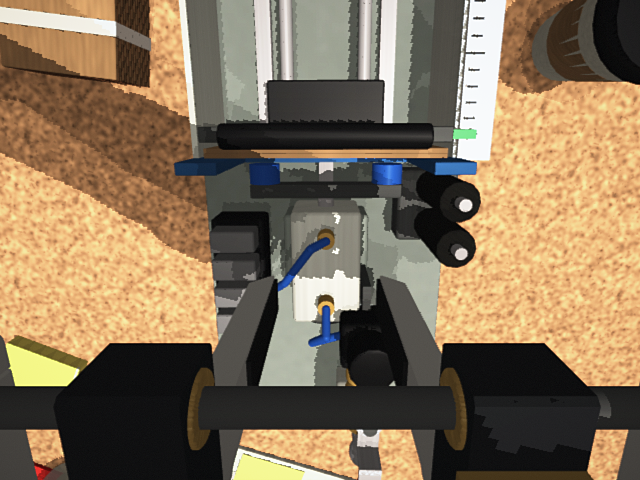

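The wrist view shows the bar handle spanning (218,135) to (433,135), the green pointer at (465,133), the frame edge at row ~166 and the knob at (372,365). I'll use these to refine the pose.

Run:
```python
from h import *
a=onz("wrist",(218,135.5),.158);b=onz("wrist",(433,135),.158)
print(np.linalg.norm(a-b),np.degrees(np.arctan2((b-a)[1],(b-a)[0])),infeed((a+b)/2),infeed(a),infeed(b))
print("ptr",infeed(onz("wrist",(478,133.5),.108)),"knob",infeed(onz("wrist",(372,363),.161)))
for k,uv in {"cylA":(465,205),"cylB":(459,254)}.items():print(k,infeed(onz("wrist",uv,.12)))
```

```text
0.11722900496914083 15.53349467773365 [ 0.0003 -0.05  ] [-0.0583 -0.0501] [ 0.059  -0.0499]
ptr [ 0.1015 -0.0501] knob [ 0.0296 -0.1893]
cylA [ 0.0931 -0.096 ]
cylB [ 0.0922 -0.1303]
```

```bash
python3 -m inch '{"claw":[0.5,0.5,0.5,0.5,0.5],"delta_pos":[[0.12,0,-0.75],[0.12,0,-0.75],[0.12,0,-0.75],[0.12,0,-0.75],[0.12,0,-0.75]],"yaw":[0,0,0,0,0]}'|head -2
python3 -m inch '{"claw":[0.5,0.5,0.5,0.5],"delta_pos":[[0.12,0,-0.75],[0,0,0],[0,0,0],[0,0,0]],"yaw":[0,0,0,0]}'|head -2
python3 -c "
from h import *
s=state()
im=manip.camera('wrist');cv2.imwrite('pics/w2.png',im[:,:,::-1])
for c,st,r in blobs(im,[0,150,70],[6,255,255],80): print(c,st,r,infeed(onz('wrist',c,.167,s)))
"
```

```text
time_s: 3.4
tool_pos: [0.5965, -0.2051, 0.4044]
time_s: 3.73
tool_pos: [0.6086, -0.2314, 0.4043]
t 3.73 grasp in feeder mm [  30.2742 -299.596 ] z 223.9 jaw deg rel feeder 0.12 tilt [-0.0005  0.0009] F [-0.6287 -0.023 ] -0.045143223807472536 w 0.04712760433566584
[323.0407 275.7336] [ 307  233   33   87 2579] ((323.05828857421875, 276.0423278808594), (31.135103225708008, 85.69149017333984), 2.2906100749969482) [ 0.0284 -0.3041]
[ 47.4453 296.9432] [  15  248   67   98 3732] ((47.497554779052734, 297.07806396484375), (40.892005920410156, 98.77296447753906), 20.2248592376709) [-0.1328 -0.3178]
```

View pics/w2.png

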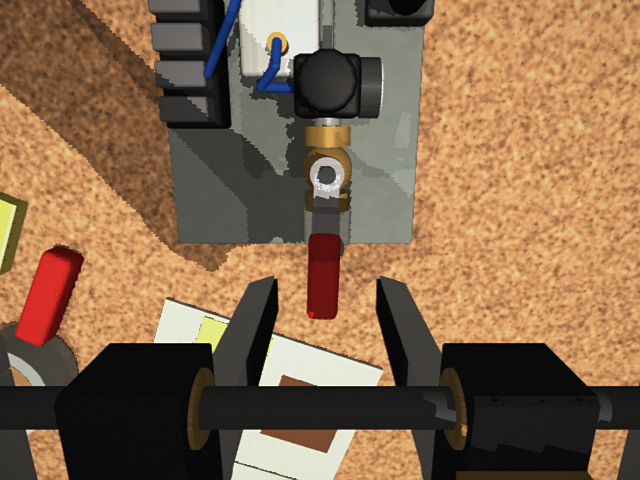

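The lever grip runs from (324,235) to (322,318), centred between the fingers at feeder (28,-304). I'll go down and close gently.

```bash
python3 -m inch '{"claw":[0.5,0.5,0.5,0.5,0.5],"delta_pos":[[-0.02,0.35,-0.06],[-0.02,0.35,-0.06],[0,0.35,0],[0,0.35,0],[0,0,0]],"yaw":[0,0,0,0,0]}'
python3 -m inch '{"claw":[0,0,0,0,0],"delta_pos":[[0,0,0],[0,0,0],[0,0,0],[0,0,0],[0,0,0]],"yaw":[0,0,0,0,0]}' 10
python3 -c "
from h import *
s=state()"
```

```text
time_s: 4.2
tool_pos: [0.6077, -0.2369, 0.3449]
tool_rot: [-0.7, -0.093, 0.096, 0.701]
wrist_force: [-1.5, -0.2, -1.0]
gripper_width: 0.0472
time_s: 4.62
tool_pos: [0.6083, -0.2377, 0.3492]
tool_rot: [0.701, 0.095, -0.094, -0.701]
wrist_force: [-0.2, -0.6, 2.3]
gripper_width: 0.0182
t 4.62 grasp in feeder mm [  28.5833 -305.8494] z 168.8 jaw deg rel feeder -0.03 tilt [ 0.0006 -0.0005] F [-0.3139 -0.4979] 2.3222489459269187 w 0.01818237112290918
```

Gripped at 18.2 mm width, with radius about 56 mm. I'll swing it clockwise in steps of 6° per row.

```bash
python3 -m inch '{"claw":[0,0,0,0,0],"delta_pos":[[-0.146,0,0.008],[-0.146,0,0.008],[-0.146,0,0.008],[-0.146,0,0.008],[-0.146,0,0.008]],"yaw":[0.0333,0.0333,0.0333,0.0333,0.0333]}'
python3 -c "
from h import *
s=state();print(s['moment'])"
```

```text
time_s: 5.03
tool_pos: [0.5797, -0.2374, 0.3492]
tool_rot: [-0.701, 0.091, -0.092, 0.701]
wrist_force: [4.6, 3.7, -1.5]
gripper_width: 0.0177
t 5.03 grasp in feeder mm [   1.2818 -297.8857] z 168.8 jaw deg rel feeder -30.26 tilt [0.0019 0.0007] F [5.4068 2.3261] -1.4819195413423734 w 0.01768997718111004
[ 0.63   -0.9954  0.0372]
```

```bash
python3 -m inch '{"claw":[0,0,0,0,0],"delta_pos":[[-0.146,0,0.008],[-0.146,0,0.008],[-0.146,0,0.008],[-0.146,0,0.008],[-0.146,0,0.008]],"yaw":[0.0333,0.0333,0.0333,0.0333,0.0333]}'
python3 -m inch '{"claw":[0,0,0,0,0],"delta_pos":[[-0.146,0,0.008],[-0.146,0,0.008],[-0.146,0,0.008],[-0.146,0,0.008],[-0.146,0,0.008]],"yaw":[0.0333,0.0333,0.0333,0.0333,0.0333]}'
python3 -m inch '{"claw":[0,0],"delta_pos":[[0,0,0],[0,0,0]],"yaw":[0,0]}'|head -1
python3 -c "
from h import *
s=state();print(s['moment'])"
```

```text
time_s: 5.45
tool_pos: [0.5545, -0.223, 0.3492]
tool_rot: [-0.653, 0.269, -0.27, 0.654]
wrist_force: [4.7, 1.3, 0.5]
gripper_width: 0.0182
time_s: 5.87
tool_pos: [0.5399, -0.1981, 0.3492]
tool_rot: [-0.561, 0.429, -0.43, 0.562]
wrist_force: [3.8, -0.3, -0.5]
gripper_width: 0.0179
time_s: 6.03
t 6.03 grasp in feeder mm [ -26.7286 -249.1235] z 168.7 jaw deg rel feeder -89.81 tilt [-0.0003  0.0006] F [0.4679 3.9064] 4.557763666611788 w 0.01817690689687853
[ 0.7766  0.1654 -0.0321]
```

The jaws are square, at -89.8°. Release, lift and check the lever.

```bash
python3 -m inch '{"claw":[0.5,0.5,0.5,0.5,0.5],"delta_pos":[[0,0,0],[0,0,0],[0,0,0],[0,0,0],[0,0,0]],"yaw":[0,0,0,0,0]}'|tail -1
python3 -m inch '{"claw":[0.5,0.5,0.5,0.5,0.5],"delta_pos":[[0,-0.5,0],[0,-0.5,0],[0,-0.5,0],[0,0,0],[0,0,0]],"yaw":[0,0,0,0,0]}'|head -2
python3 -c "
from h import *
s=state()
im=manip.camera('wrist');cv2.imwrite('pics/w3.png',im[:,:,::-1])
for c,st,r in blobs(im,[0,150,70],[6,255,255],80): print(c,st,r,infeed(onz('wrist',c,.167,s)))
h=cv2.cvtColor(im,cv2.COLOR_RGB2HSV);m=(cv2.inRange(h,np.array([0,150,70]),np.array([6,255,255]))|cv2.inRange(h,np.array([172,150,70]),np.array([180,255,255])))
m[:, :260]=0;m[:,400:]=0
cs=max(cv2.findContours(m,0,2)[0],key=cv2.contourArea).reshape(-1,2)
P=np.array([infeed(onz('wrist',c,.173,s)) for c in cs],dtype=np.float32)*1000
print(cv2.minAreaRect(P))
"
```

```text
gripper_width: 0.046
time_s: 6.87
tool_pos: [0.5397, -0.1985, 0.4093]
t 6.87 grasp in feeder mm [ -27.0096 -249.8591] z 228.9 jaw deg rel feeder -89.92 tilt [0.0005 0.0014] F [-0.2305  0.1563] -0.4948332376620886 w 0.046724493790753295
[325.1851 261.8157] [ 310  220   31   85 2561] ((325.0, 262.0), (84.0, 30.0), 90.0) [-0.0255 -0.2481]
((-24.345693588256836, -247.9536590576172), (50.46508026123047, 17.170169830322266), 0.6075502038002014)
```

View pics/w3.png

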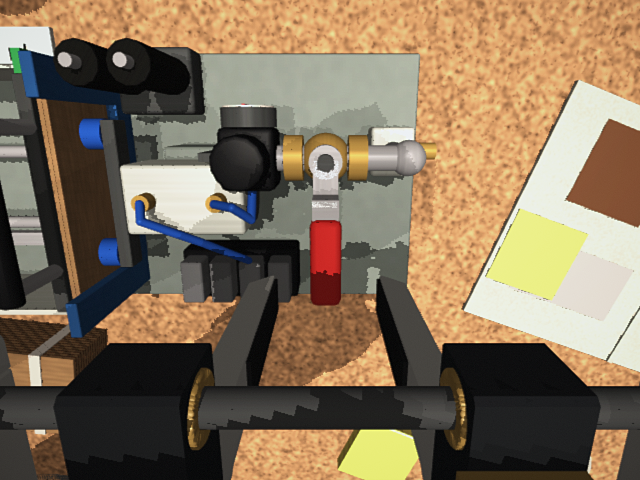

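The lever is square to the pipe: the stem at (325,161) and the grip centre at (325,262) line up, and the fitted angle is 0.6° off. Now I'll move above the handle.

```bash
python3 -m inch '{"claw":[0.6,0.6,0.6,0.6,0.6],"delta_pos":[[-0.62,0,0.08],[-0.62,0,0.08],[-0.62,0,0.08],[-0.62,0,0.08],[-0.62,0,0.08]],"yaw":[0,0,0,0,0]}'|head -2
python3 -m inch '{"claw":[0.6,0.6,0.6,0.6,0.6],"delta_pos":[[-0.62,0,0.08],[-0.62,0,0.08],[-0.62,0,0.08],[0,0,0],[0,0,0]],"yaw":[0,0,0,0,0]}'|head -2
python3 -c "
from h import *
s=state()
im=manip.camera('wrist');cv2.imwrite('pics/w4.png',im[:,:,::-1])
print('expect bar',[proj('wrist',[*(rot(Q[2])@[x,y]+Q[:2]),.158],s) for y in(-.055,-.05) for x in(-.058,.058)])
"
```

```text
time_s: 7.33
tool_pos: [0.5215, -0.0734, 0.4077]
time_s: 7.75
tool_pos: [0.5113, 0.0009, 0.4079]
t 7.75 grasp in feeder mm [ -1.9371 -49.87  ] z 227.5 jaw deg rel feeder -89.78 tilt [-0.0001 -0.0011] F [ 0.9434 -1.8256] 0.40346843881151573 w 0.056515595156189216
expect bar [array([335.7586, 342.8278]), array([337.8815, 158.686 ]), array([327.9433, 342.7978]), array([328.9896, 158.6479])]
```

View pics/w4.png

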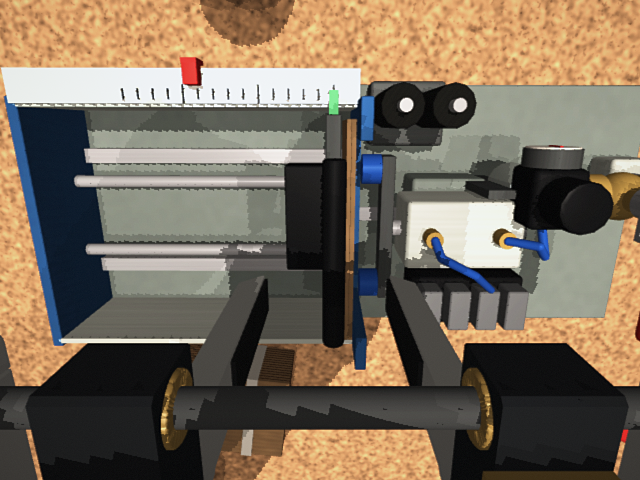

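The bar is at column 334 (feeder y about -54), the clip at (191,71) and the pointer at (334,100). I'll descend onto the bar and grip.

```bash
python3 -m inch '{"claw":[0.6,0.6,0.6,0.6,0.6],"delta_pos":[[0.1,0.3,0.05],[0,0.35,0],[0,0.35,0],[0,0.35,0],[0,0.33,0]],"yaw":[0,0,0,0,0]}'|head -4
python3 -m inch '{"claw":[0.6,0.6],"delta_pos":[[0,0,0],[0,0,0]],"yaw":[0,0]}' |tail -2
python3 -m inch '{"claw":[0,0,0,0,0],"delta_pos":[[0,0,0],[0,0,0],[0,0,0],[0,0,0],[0,0,0]],"yaw":[0,0,0,0,0]}' 50|tail -2
python3 -m inch '{"claw":[0,0,0],"delta_pos":[[0,0,0],[0,0,0],[0,0,0]],"yaw":[0,0,0]}'|tail -2
python3 -c "
from h import *
s=state()"
```

```text
time_s: 8.22
tool_pos: [0.5143, -0.005, 0.3404]
tool_rot: [0.563, -0.429, 0.429, -0.562]
wrist_force: [0.1, -0.5, 0.1]
wrist_force: [-0.8, 0.2, -0.1]
gripper_width: 0.0563
wrist_force: [-0.5, 0.4, -0.3]
gripper_width: 0.0263
wrist_force: [-3.9, 6.5, 5.8]
gripper_width: 0.0129
t 9.05 grasp in feeder mm [  0.1735 -54.123 ] z 161.1 jaw deg rel feeder -89.89 tilt [-0.0018 -0.0004] F [-2.0346  7.3518] 5.7957326535519424 w 0.012871115885948354
```

Gripped. I'll draw back about 84 mm slowly, then compare the pointer with the clip.

```bash
for i in 1; do python3 -m inch '{"claw":[0,0,0,0,0],"delta_pos":[[-0.1,0,0],[-0.2,0,0],[-0.2,0,0],[-0.2,0,0],[-0.2,0,0]],"yaw":[0,0,0,0,0]}'|tail -2; done
python3 -c "
from h import *
s=state()"
python3 -m inch '{"claw":[0,0,0,0,0],"delta_pos":[[-0.2,0,0],[-0.2,0,0],[-0.2,0,0],[-0.2,0,0],[-0.2,0,0]],"yaw":[0,0,0,0,0]}'|tail -2
python3 -m inch '{"claw":[0,0,0,0],"delta_pos":[[-0.2,0,0],[0,0,0],[0,0,0],[0,0,0]],"yaw":[0,0,0,0]}'|tail -2
python3 - <<'E'
from h import *
s=state()
im=manip.camera('wrist');cv2.imwrite('pics/w5.png',im[:,:,::-1])
for n,lo,hi in (("red",[0,150,70],[6,255,255]),("green",[45,100,40],[80,255,255])):
    for c,st,r in blobs(im,lo,hi,30): print(n,c,st,r[1],infeed(onz('wrist',c,.114 if n=="red" else .108,s)))
cv2.imwrite('pics/w5c.png',cv2.resize(im[:240,100:500,::-1],None,fx=2,fy=2))
E
```

```text
wrist_force: [6.1, -8.8, -6.0]
gripper_width: 0.0127
t 9.47 grasp in feeder mm [  0.115  -20.3431] z 161.2 jaw deg rel feeder -90.01 tilt [0.0026 0.0009] F [  3.5638 -10.1332] -5.970842675500734 w 0.012721226370054328
wrist_force: [6.7, -11.2, -5.3]
gripper_width: 0.0129
wrist_force: [5.2, -10.3, -5.2]
gripper_width: 0.0125
t 10.22 grasp in feeder mm [ 0.0592 27.3726] z 161.2 jaw deg rel feeder -90.0 tilt [0.0026 0.0008] F [  2.2405 -11.3025] -5.246145880494176 w 0.01246784453217823
red [304.4132  57.6737] [294  40  22  37 760] (36.0, 21.0) [0.1092 0.0388]
green [326.3388  99.8567] [320  83  13  33 363] (32.0, 12.0) [0.0905 0.0284]
```

View pics/w5c.png

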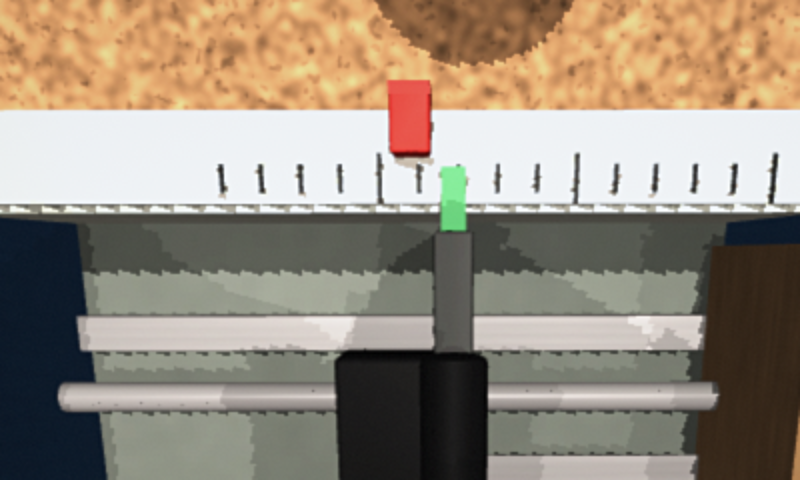

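The pointer (326 px) is 10.4 mm short of the clip (304 px). I'll finish the draw in small steps and re-measure.

```bash
python3 -m inch '{"claw":[0,0,0,0,0],"delta_pos":[[-0.09,0,0],[-0.09,0,0],[-0.08,0,0],[0,0,0],[0,0,0]],"yaw":[0,0,0,0,0]}'|tail -2
cat > chk.py <<'E'
from h import *
import sys
s=state()
im=manip.camera('wrist');cv2.imwrite(f'pics/{sys.argv[1]}.png',cv2.resize(im[:240,100:500,::-1],None,fx=2,fy=2))
for n,lo,hi in (("red",[0,150,70],[6,255,255]),("green",[45,100,40],[80,255,255])):
    for c,st,r in blobs(im,lo,hi,30): print(n,c,st,infeed(onz('wrist',c,.114 if n=="red" else .108,s)))
im=manip.camera('scene')
for n,lo,hi,z in (("red",[0,150,70],[6,255,255],.109),("green",[45,100,40],[80,255,255],.108)):
    for c,st,r in blobs(im,lo,hi,3):
        if 310<c[0]<420 and 250<c[1]<310: print("scene",n,c,st,infeed(onz('scene',c,z)))
E
python3 chk.py w6
```

```text
wrist_force: [4.4, -10.1, -4.5]
gripper_width: 0.0126
t 10.68 grasp in feeder mm [ 0.0563 37.6898] z 161.2 jaw deg rel feeder -90.0 tilt [0.0027 0.0008] F [  1.6116 -10.8857] -4.54731755493897 w 0.01257963085703049
red [325.8795  57.672 ] [316  40  21  38 747] [0.1092 0.0389]
green [326.2992  99.9057] [320  83  13  33 371] [0.0905 0.0387]
scene red [353.9091 286.4545] [352 282   5  10  33] [0.1133 0.0403]
scene green [356.0769 279.3077] [355 277   3   6  13] [0.0861 0.0388]
```

View pics/w6.png

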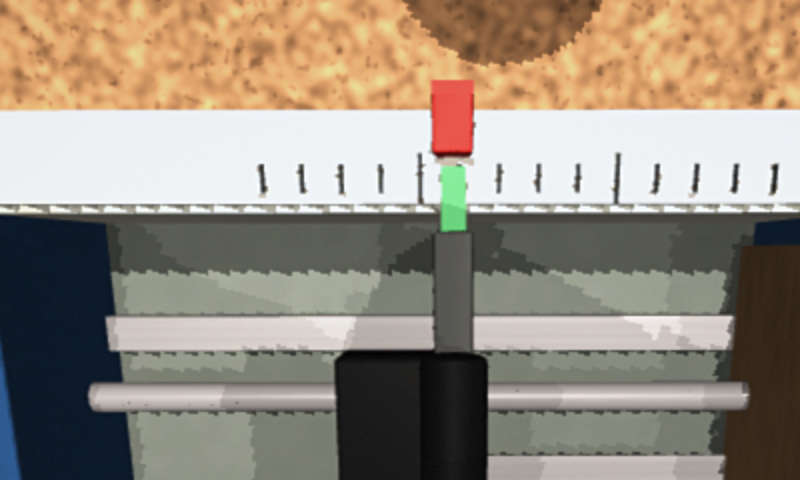

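The green pointer (326.3 px) is level with the middle of the red clip (325.9 px). I'll hold briefly to confirm it's steady, then hand in.

```bash
python3 -m inch '{"claw":[0,0,0,0,0],"delta_pos":[[0,0,0],[0,0,0],[0,0,0],[0,0,0],[0,0,0]],"yaw":[0,0,0,0,0]}'|tail -2
python3 chk.py w7 && python3 -c "
from cell import manip
print(manip.sign_off())"
```

```text
wrist_force: [6.1, -10.8, -3.9]
gripper_width: 0.0129
t 11.20 grasp in feeder mm [ 0.0353 37.5311] z 161.2 jaw deg rel feeder -90.02 tilt [0.0026 0.0008] F [  3.0001 -11.9881] -3.9065808245738927 w 0.012853431068370336
red [325.3463  57.7941] [315  40  21  38 748] [0.1092 0.039 ]
green [326.184   99.8213] [320  83  13  33 375] [0.0905 0.0386]
scene red [353.9091 286.4545] [352 282   5  10  33] [0.1133 0.0403]
scene green [356.0769 279.3077] [355 277   3   6  13] [0.0861 0.0388]
the job is handed in; nothing more can be done
None
```

I turned the red valve lever square across the pipe, then gripped the follower's bar handle at 50 N. I drew it back about 92 mm to the red clip and handed the job in at 11.2 s, still holding it.

- **Lever:** after I let go, the wrist picture showed it within about 0.6° of square. I did not look at it again after moving to the handle.
- **Pointer:** the last wrist picture puts it 0.4 mm short of the clip's middle. The coarser scene camera says 1.5 mm short, which is about one pixel there, so I trusted the wrist view. The follower was steady, with about 12 N of spring pull in the grip.
- **Bench items:** I planned the moves to clear them and felt no unexpected contact, but I took no final picture of them.
- **Measurements that disagreed:** an early wrist view placed the handle 5 mm off along the feeder. A closer view put it at -54 mm, against the stated -55 mm.

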